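Turn a stuck tealight out of its tip-over mould

TASK

Two tip-over candle moulds stand side by side; one still has a tealight wedged in its pocket. Swing that mould by its bar handle over onto its tray and let it drop hard against its stop, so that the knock shakes the tealight loose into the tray (lift it and let it drop again if the tealight stays in). Leave the mould turned over, do not take hold of the tealight, and do not turn the empty mould.

Things in the scene. Friction and masses are not known exactly. Their poses are not given: they have to be found in the camera images.
- stand: Fixed wooden board, 104 x 200 x 6 mm, of the mould with the tealight. Origin: centre of its underside, z up. Open steel tray on its +y half: centre y = +57 mm, inside 96 x 82 mm, floor z = 6, walls to z = 18 mm. A steel yoke (the mould) turns on a hinge along the stand's x at y = 0, z = 50 mm; at first it lies level on the -y side, its square pocket (mouth up) 55 mm from the hinge.
- bar (a point): Centre of that mould's handle: round wooden bar, 12 mm thick, along the stand's x, 67 mm free between the two yoke rails, 150 mm from the hinge (starts at y = -150, z = 50 mm of the stand). 70 mm of open yoke lie between pocket and bar, only worktop below it. The bar turns in a light pinch, so a gripper that keeps pointing down can carry it over.
- mould (a joint): Hinge angle of that mould: 0 = at the start, mouth up; pi/2 = upright; pi = turned over onto its stop, mouth down above the tray. The bar is at y = -150 cos(angle), z = 50 + 150 sin(angle) mm of the stand. The hinge is almost free: let go well beyond upright, the mould (about 0.22 kg) falls by itself onto the stop.
- tealight_center (a point): Centre of the tealight: round candle in a thin cup, 38 mm across, 15 mm high, about 20 g. A small spring clip wedges it in the 10 mm deep pocket; it stays in when the mould is turned over slowly. When the mould drops on its stop from 45 degrees or more above it, the knock throws it out, at the first or second drop.
- spare_mould (a joint): Hinge angle of the other mould, of the same make but empty, on its own stand about 160 mm nearer or farther; 0 = as it lies at the start, where it must stay.
There are look-alikes about, which are no part of the job. What is meant by the part that bears tealight_center is not yellow, and is the smaller of those in its own colour.

How it is judged:
On the way:
1. the loaded mould is swung up with the tealight still in its pocket (value of joint mould above 1.2 rad and z of tealight_center in the frame of stand above 0.085 m and y of tealight_center in the frame of stand between -0.045 and 0.045 m), for 0.05 s.
At the end, for the whole second after the job is handed in: The tealight rests in the tray of its own stand (its centre inside the tray walls and less than 30 mm above the board's underside), the loaded mould is left turned over within 10 degrees of its stop, and the empty mould lies as it was (within 8 degrees) (value of joint mould above 2.95 rad and z of tealight_center in the frame of stand below 0.03 m and y of tealight_center in the frame of stand between 0.015 and 0.1 m and x of tealight_center in the frame of stand between -0.048 and 0.048 m and linear speed of tealight below 0.03 m/s and value of joint spare_mould below 0.15 rad); the robot touches nothing.
It fails at once if the fingers grip or push the tealight (contact force between the fingers and tealight above 1 N).
It fails at once if the empty mould is swung up (value of joint spare_mould above 0.3 rad).
It also fails if it takes over 48 s, if anything falls off the work surface, if the arm or the gripper's body presses on something with over 40 N, if the wrist force passes 120 N, or if a joint passes its speed limit or range.

ROBOT

A 6-joint arm with a two-finger parallel gripper is mounted at the origin on a cart in front of the work surface, level with it; the furniture and walls round the work are solid. World frame = base frame: x ahead of the robot, y to its left, z up, the work surface at z = 0. Lengths are in m, angles in rad, forces in N, time in s.
With the tool pointing down it reaches from about 0.375 to 0.9 m from the base axis. Payload 3.1 kg.
Tool frame: the origin (TCP) lies where the fingers leave the gripper's body, on its centre line; the fingertips stand 70 mm ahead of it and the grasp point (between the pads) lies 51 mm ahead of it; z points along the fingers, y is the line along which they close (so a half turn about z gives the same grasp; the last joint's range is limited). The gripper opens to 87 mm and grips with 3 to 60 N. Pads are 19 mm wide; open, the fingers measure 117 mm over their backs; the gripper's body (75 mm by 190 mm) begins 51 mm behind the grasp point.
Start: joints at [1.105, 0.527, 1.433, -0, 1.181, -0.178], TCP at [0.177, 0.599, 0.292] pointing down, gripper open.
Joint ranges: [-3.08, 3.08], [-0.75, 2.2], [0.22, 2.44], [-1.43, 4.57], [0, 2.65], [-2.85, 2.85]. Speed limits (rad/s): [2.79, 2.79, 3.14, 3.14, 3.14, 3.14].

INTERFACE

Orientations are given as a unit quaternion [x, y, z, w].
In Python, from rig import robot gives the robot as it stands.
- The arm moves only by the tool send_rows, never from a script. Its argument "deltas" is text: rows parted by semicolons, each of 7 numbers parted by spaces: the shift along the tool's x, y, z in mm, then the turn, a rotation vector about the tool's x, y, z in degrees, then the opening, from 0 (shut) to 1 (fully open). A call has 1 to 10 rows; each row shifts and turns the commanded pose from where the row before left it, along the tool's axes as they then stand; what a row does not reach is not made up. A row lasts 1/8 s, in which the tool goes at most 62.5 mm and 10.7 degrees, less where a joint would pass 70% of its speed; a pose out of reach is approached as far as the arm can. A call is refused whole if a number of a shift passes 62.5 or a number of a turn 10.7, either way. A call with a gripper value outside its range is refused whole. The fingers move at their own pace and stop on an object; "newtons" is the grip in N (left out, the last holds). Time passes only in rows, so rows that do not move let the fingers close. It gives the time, the measured TCP pose, the force, the opening and the grip force at its end, in the units of the state.
- robot.get_obs(): the state, without advancing time (a new reading comes with each control period).
- robot.camera(name): name is "side" or "top" or "wrist"; returns a dict with "image" (480x640x3 uint8, red, green, blue), "depth" (480x640 float32, m along the optical axis (not along the pixel's ray), 0 where there is no reading), "fovy" (degrees; the focal length in pixels is half the picture's height over the tangent of half this angle, whatever the lens; pixels are square), "cx", "cy" (the principal point, pixels), "rvec" (rotation vector, rad) and "tvec" (3), from world to camera coordinates, as OpenCV has them. Camera axes: x right, y down, z forward; pixel columns grow to the right and rows downward; lengths in m; the calibration is good to about 2 mm. A picture is of the moment at which its call begins.
- robot.hand_in(): hands the job in; it is judged then, once.
Trained networks look in the newest picture that a camera, given by its name, has taken for a name from the list of things; names that differ only in an ending like _2 or _b are one class to them, and where a whole thing is asked for, a point or a joint stands for the part that bears it (a point fixed in the world has none). Each returns a list of dicts, best first, with "p" (0 to 1); they miss things now and then, are a little off and sometimes report something else, mostly with a low value. They report only what shows in the picture. A call takes as long as a camera call. They do not tell look-alikes from the thing itself.
- robot.find_in(camera, thing): "box" ([left, top, right, bottom] in pixels, round what is visible of it).
- robot.cut_out(camera, thing): "region" (480x640 bool, what is visible of it) and "box" ([left, top, right, bottom] in pixels, round what is visible of it).
The state is a dict: "time": time; "q": joint angles; "joint_velocities": joint speeds; "joint_torque": joint torques, N m; "position": TCP position; "tool_rot": TCP orientation; "ft_force": force on the tool from outside, world axes, zero at the start; "moment": the same for the moment, N m; "grip_width": finger opening in m; "grip_force": force on a finger pad.
Only numpy, scipy, OpenCV 4.12 (cv2) and the standard library are available. Lean on these libraries where they do the work, as an engineer would, in place of code of your own. Each camera call takes 0.05 s, during which the arm holds its last target. There are 200 camera calls.

## Working session

There is one attempt and no reset: what is moved stays moved. The work goes in short steps, Python scripts to look and compute and a tool call to move; the robot and the scene stay as the last step left them, time stands still between calls to the robot, and variables do not carry over. Pictures are saved under pics/ and viewed, at most 10 in all, crops included, and the job is handed in when it is done.

Besides the shell and the picture viewer there is one more tool, called after "Emit:" in YAML: its name, and indented under it one key for each argument. send_rows: Moves the arm, as the interface text tells. Its arguments: {"type":"object","properties":{"deltas":{"type":"string"},"newtons":{"type":"number"}},"required":["deltas"]}

```bash
mkdir -p pics
cat > h.py <<'E'
import numpy as np, cv2
from rig import robot
def K(c):
    f=240/np.tan(np.radians(c["fovy"])/2); return f
def world(c,u,v,d=None):
    f=K(c); R=cv2.Rodrigues(np.array(c["rvec"],float))[0]; t=np.array(c["tvec"],float).ravel()
    u=np.atleast_1d(u);v=np.atleast_1d(v)
    d=c["depth"][v.astype(int),u.astype(int)] if d is None else d
    p=np.stack([(u-c["cx"])/f*d,(v-c["cy"])/f*d,d],1)
    return (p-t)@R
def save(c,n): cv2.imwrite("pics/"+n,c["image"][:,:,::-1])
E
python3 - <<'E'
from h import *
for n in ("top","side"):
    c=robot.camera(n); save(c,n+"1.png"); np.savez(n+"1.npz",**c)
    print(n,c["fovy"],c["cx"],c["cy"],"cam at",world(c,0,0,0.0))
    for th in ("tealight_center","mould","spare_mould","bar","stand"):
        for o in robot.find_in(n,th): 
            b=o["box"]; print(th,round(o["p"],2),np.round(b), np.round(world(c,(b[0]+b[2])/2,(b[1]+b[3])/2),3))
E
```

```text
Traceback (most recent call last):
  File "h.py", line 9, in world
    p=np.stack([(u-c["cx"])/f*d,(v-c["cy"])/f*d,d],1)
ValueError: all input arrays must have the same shape
```

```bash
sed -i 's/    p=np.stack/    d=d+0*u\n    p=np.stack/' h.py
python3 - <<'E'
from h import *
for n in ("top","side"):
    c=robot.camera(n); save(c,n+"1.png"); np.savez(n+"1.npz",**c)
    print(n,c["fovy"],c["cx"],c["cy"],"cam at",world(c,0,0,0.0))
    for th in ("tealight_center","mould","bar","stand"):
        for o in robot.find_in(n,th): 
            b=o["box"]; print(th,round(o["p"],2),np.round(b), np.round(world(c,(b[0]+b[2])/2,(b[1]+b[3])/2),3))
E
```

```text
top 56.969205584172045 316.6808190905882 235.99247908800447 cam at [[ 0.35528162 -0.08013453  0.90468249]]
tealight_center 0.92 [390. 210. 417. 235.] [[ 0.56  -0.256  0.008]]
tealight_center 0.73 [316. 187. 334. 207.] [[ 0.608 -0.094  0.045]]
tealight_center 0.67 [339. 240. 363. 275.] [[ 0.489 -0.144  0.011]]
mould 0.76 [291. 178. 375. 220.] [[ 0.602 -0.11   0.051]]
bar 0.85 [295. 178. 372. 222.] [[ 0.601 -0.111  0.043]]
stand 0.79 [247. 175. 376. 230.] [[ 0.609 -0.065  0.005]]
side 42.042916117208094 307.40946723590315 245.16732500519012 cam at [[ 0.46829399 -0.69937993  0.64992891]]
tealight_center 0.81 [340. 240. 368. 263.] [[ 0.605 -0.091  0.045]]
tealight_center 0.65 [318. 346. 359. 390.] [[ 0.555 -0.254  0.007]]
tealight_center 0.63 [250. 293. 291. 325.] [[ 0.482 -0.144  0.006]]
mould 0.82 [318. 218. 405. 312.] [[ 0.611 -0.115  0.041]]
bar 0.83 [317. 217. 403. 308.] [[ 0.609 -0.116  0.047]]
stand 0.68 [301. 184. 403. 309.] [[ 0.604 -0.082  0.046]]
```

View pics/top1.png

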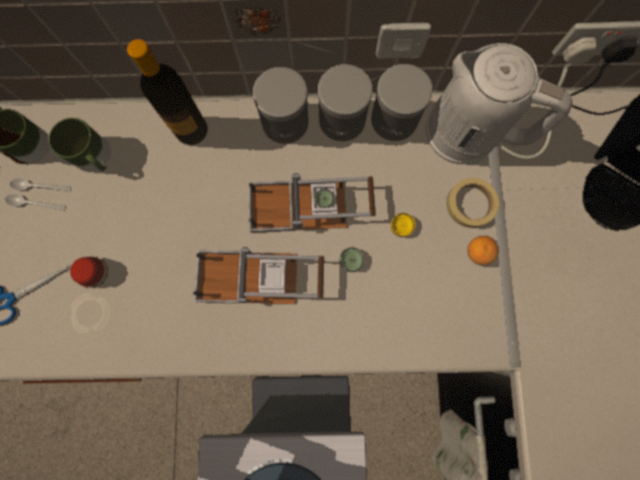

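View pics/side1.png

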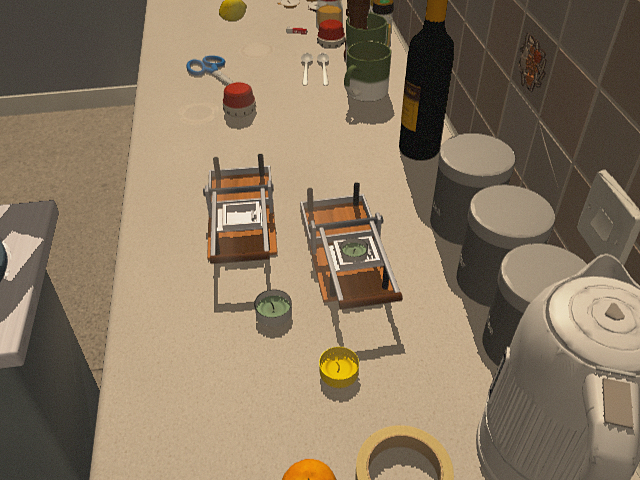

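The top picture shows three tealights: green in the pocket of the far mould at (325,197), a larger loose green one at (352,259) and a yellow one at (403,224). The one wedged at (325,197) is not yellow and is the smaller green, so the far mould, with its bar at about (371,197), is the one meant. I'll confirm with a crop and measure the bar and hinge.

Run:
```python
from h import *
c=dict(np.load("top1.npz")); s=dict(np.load("side1.npz"))
im=c["image"][160:290,240:430]; a=cv2.resize(im,None,fx=4,fy=4,interpolation=cv2.INTER_CUBIC)
cv2.imwrite("pics/crop.png",a[:,:,::-1])
for n,k in (("top",c),("side",s)):
    v,u=np.mgrid[0:480,0:640]; v=v.ravel();u=u.ravel()
    P=world(k,u,v); rgb=k["image"].reshape(-1,3).astype(int)
    for nm,x0,x1 in (("far",.54,.68),("near",.38,.52)):
        # brown wood at z ~50mm
        m=(P[:,2]>.042)&(P[:,2]<.062)&(P[:,0]>x0)&(P[:,0]<x1)&(P[:,1]<-.03)&(P[:,1]>-.3)&(rgb[:,0]-rgb[:,2]>25)
        Q=P[m]
        if len(Q)<5: print(n,nm,len(Q)); continue
        r=cv2.minAreaRect(Q[:,:2].astype(np.float32)*1000)
        print(n,nm,len(Q),Q.mean(0).round(4),np.median(Q,0).round(4),r)
    # green tealights diameters
    hsv=cv2.cvtColor(k["image"],cv2.COLOR_RGB2HSV).reshape(-1,3)
    for nm,ctr in (("pocket",(.606,-.092)),("loose",(.487,-.144))):
        m=(abs(P[:,0]-ctr[0])<.035)&(abs(P[:,1]-ctr[1])<.035)&(hsv[:,0]>40)&(hsv[:,0]<90)&(hsv[:,1]>40)
        if m.sum()>5: print(n,nm,m.sum(),np.ptp(P[m],0).round(3),P[m].mean(0).round(3))
o=robot.get_obs(); print(o["position"],o["tool_rot"],o["grip_width"])
from scipy.spatial.transform import Rotation as R
print(R.from_quat(o["tool_rot"]).as_matrix().round(3))
```

```text
top far 420 [ 0.6084 -0.1421  0.0528] [ 0.609  -0.1808  0.0531] ((608.1729125976562, -111.48677062988281), (104.5839614868164, 160.97637939453125), 1.589910626411438)
top near 292 [ 0.449  -0.078   0.0539] [ 0.4475 -0.08    0.054 ] ((448.97271728515625, -57.995330810546875), (56.495628356933594, 81.4234390258789), 88.80596160888672)
top pocket 12 [0.023 0.012 0.007] [ 0.605 -0.099  0.047]
side far 1675 [ 0.6041 -0.1287  0.0506] [ 0.6024 -0.119   0.0512] ((602.7399291992188, -113.18226623535156), (165.2996368408203, 108.17989349365234), 89.39141082763672)
side near 607 [ 0.4475 -0.0771  0.0521] [ 0.4467 -0.0836  0.0523] ((447.6998291015625, -60.32465362548828), (60.10216522216797, 81.05316162109375), 89.68712615966797)
side pocket 7 [0.017 0.021 0.004] [ 0.611 -0.088  0.046]
side loose 69 [0.045 0.034 0.012] [ 0.484 -0.136  0.009]
[0.17677398 0.59943175 0.29223918] [ 1.42931907e-01  9.89732524e-01 -2.24487852e-05 -9.95800218e-06] 0.08688269154785279
[[-0.959  0.283 -0.   ]
 [ 0.283  0.959 -0.   ]
 [ 0.    -0.    -1.   ]]
```

View pics/crop.png

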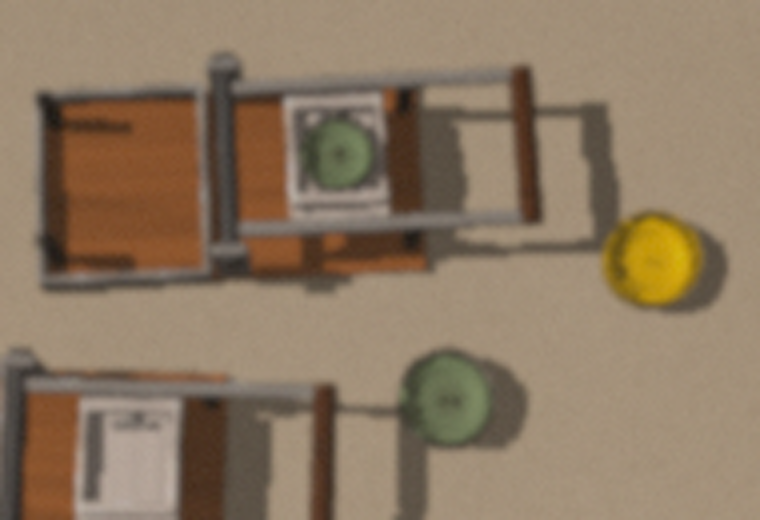

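The crop confirms it: the green tealight is seated in the far mould's pocket at crop (340,153), its bar runs (521,70)–(532,220), and the bigger green one is loose at (448,398).

Run:
```python
from h import *
c=dict(np.load("top1.npz"))
C=world(c,0,0,0.0)[0]
def pl(u,v,z):
    p=world(c,u,v,1.0)[0]; return C+(p-C)*(z-C[2])/(p[2]-C[2])
for n,a,b,z in (("bar",(521,70),(531,220),.055),("hinge",(224,65),(231,262),.055)):
    A,B=[pl(q[0]/4+240-.4,q[1]/4+160-.4,z) for q in (a,b)]
    d=A-B; print(n,((A+B)/2).round(4),np.linalg.norm(d).round(4),"x-dir deg",np.degrees(np.arctan2(d[1],d[0])).round(1))
```

```text
bar [ 0.6058 -0.1855  0.055 ] 0.0777 x-dir deg 1.2
hinge [ 0.5997 -0.0366  0.055 ] 0.1019 x-dir deg 1.4
```

Emit:
send_rows:
  deltas: "-35 -35 0 0 0 0 1;-35 -35 0 0 0 0 1;-35 -35 0 0 0 0 1;-35 -35 0 0 0 0 1;-35 -35 0 0 0 0 1;-35 -35 0 0 0 0 1;-35 -35 0 0 0 0 1;-35 -35 0 0 0 0 1;-35 -35 0 0 0 0 1;-35 -35 0 0 0 0 1"
  newtons: 5

```text
time: 1.8
position: [0.4143, 0.1633, 0.2926]
tool_rot: [0.143, 0.99, 0.0, 0.001]
ft_force: [0.8, 0.5, 1.4]
grip_width: 0.0869
grip_force: 0.0
```

Emit:
send_rows:
  deltas: "-35 -35 0 0 0 0 1;-35 -35 0 0 0 0 1;-35 -35 0 0 0 0 1;-35 -35 0 0 0 0 1;-35 -35 0 0 0 0 1;-35 -35 0 0 0 0 1;-35 -35 0 0 0 0 1;-35 -35 0 0 0 0 1;0 0 30 0 0 -9 1;0 0 30 0 0 -9 1"

```text
time: 3.05
position: [0.6032, -0.1841, 0.2317]
tool_rot: [-0.016, 1.0, -0.0, 0.001]
ft_force: [-0.1, 0.3, -0.7]
grip_width: 0.0871
grip_force: 0.0
```

```bash
cat > st.py <<'E'
from h import *
from scipy.spatial.transform import Rotation as R
def need(t=None):
    o=robot.get_obs(); M=R.from_quat(o["tool_rot"]).as_matrix(); p=np.array(o["position"])
    print(round(o["time"],2),p.round(4),M.round(3).tolist(),np.round(o["ft_force"],1),round(o["grip_width"],4),o["grip_force"],np.round(o["q"],2))
    if t is not None: print("tool delta mm",(M.T@(np.array(t)-p)*1000).round(1))
E
python3 - <<'E'
from st import *
need((.606,-.1855,.101))
c=robot.camera("wrist"); save(c,"w1.png"); np.savez("w1.npz",**c)
for th in ("bar","tealight_center"):
  for o in robot.find_in("wrist",th): print(th,o["p"],np.round(o["box"]))
E
```

```text
3.05 [ 0.6032 -0.1841  0.2317] [[-1.0, -0.031, 0.001], [-0.031, 1.0, -0.001], [-0.001, -0.001, -1.0]] [-0.1  0.3 -0.7] 0.0871 0.0 [-0.47  0.6   1.48  0.    1.06 -2.08]
tool delta mm [ -2.6  -1.4 130.7]
bar 0.95 [311. 182. 556. 307.]
tealight_center 0.93 [196. 126. 267. 197.]
tealight_center 0.78 [429. 219. 493. 279.]
tealight_center 0.77 [347.  19. 426. 101.]
```

View pics/w1.png

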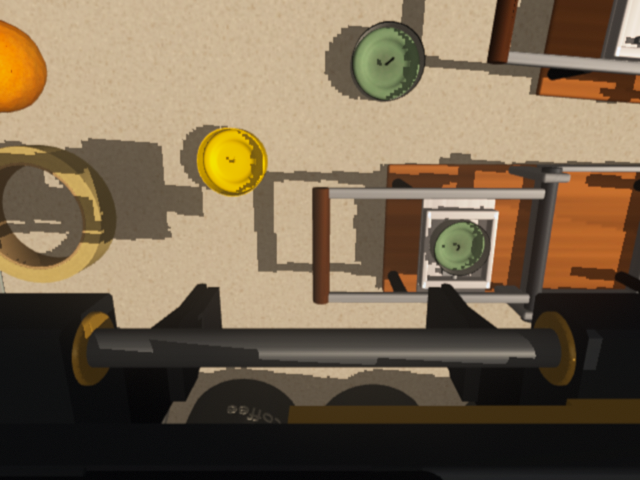

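The wrist view shows the bar from (321,188) to (321,303), nearly square to the closing line and centred between the fingers (column ~323). The green tealight is in the pocket at (461,247).

Run:
```python
from st import *
c=dict(np.load("w1.npz")); C=world(c,0,0,0.0)[0]
for q in ((321,188),(321,303)):
    p=world(c,*q,1.0)[0]; print((C+(p-C)*(.055-C[2])/(p[2]-C[2])).round(4))
```

```text
[ 0.5681 -0.1872  0.055 ]
[ 0.6483 -0.1848  0.055 ]
```

Emit:
send_rows:
  deltas: "-5 -2 45 0 0 0 1;0 0 45 0 0 0 1;0 0 25 0 0 0 1;0 0 15 0 0 0 1;0 0 0 0 0 0 0;0 0 0 0 0 0 0;0 0 0 0 0 0 0;0 0 0 0 0 0 0;0 0 0 0 0 0 0;0 0 0 0 0 0 0"
  newtons: 8

```text
time: 4.45
position: [0.6079, -0.1849, 0.1024]
tool_rot: [-0.014, 1.0, -0.0, 0.0]
ft_force: [0.4, 0.8, 0.3]
grip_width: 0.0348
grip_force: 0.0
```

Run:
```python
from st import *
need()
```

```text
4.45 [ 0.6079 -0.1849  0.1024] [[-1.0, -0.027, 0.0], [-0.027, 1.0, -0.0], [-0.0, -0.0, -1.0]] [0.4 0.8 0.3] 0.0348 0.0 [-0.47  0.79  1.53 -0.    0.82 -2.07]
```

Emit:
send_rows:
  deltas: "0 0 0 0 0 0 0;0 0 0 0 0 0 0;0 0 0 0 0 0 0;0 0 0 0 0 0 0;0 1 -13 0 0 0 0;0 1 -13 0 0 0 0;0 3 -12.5 0 0 0 0;0 4 -12.5 0 0 0 0;0 5 -12 0 0 0 0;0 6 -12 0 0 0 0"

```text
time: 5.7
position: [0.6074, -0.1663, 0.1787]
tool_rot: [-0.014, 1.0, -0.002, 0.0]
ft_force: [-1.1, -7.0, 2.7]
grip_width: 0.0115
grip_force: 8.0
```

Emit:
send_rows:
  deltas: "0 7 -11 0 0 0 0;0 8 -10.5 0 0 0 0;0 9 -9.5 0 0 0 0;0 9.5 -9 0 0 0 0;0 10.5 -8 0 0 0 0;0 11 -7 0 0 0 0;0 11.5 -6 0 0 0 0;0 12 -5 0 0 0 0;0 0 0 0 0 0 0;0 0 0 0 0 0 0"

```text
time: 6.95
position: [0.6055, -0.0862, 0.2453]
tool_rot: [-0.014, 1.0, -0.001, 0.001]
ft_force: [-1.7, -2.8, 7.0]
grip_width: 0.0116
grip_force: 8.0
```

Run:
```python
from st import *
need()
c=robot.camera("side"); save(c,"s2.png")
```

```text
6.95 [ 0.6055 -0.0862  0.2453] [[-1.0, -0.028, 0.002], [-0.028, 1.0, -0.001], [-0.002, -0.001, -1.0]] [-1.7 -2.8  7. ] 0.0116 8.000173196196556 [-0.32  0.56  1.52 -0.    1.06 -1.92]
```

View pics/s2.png

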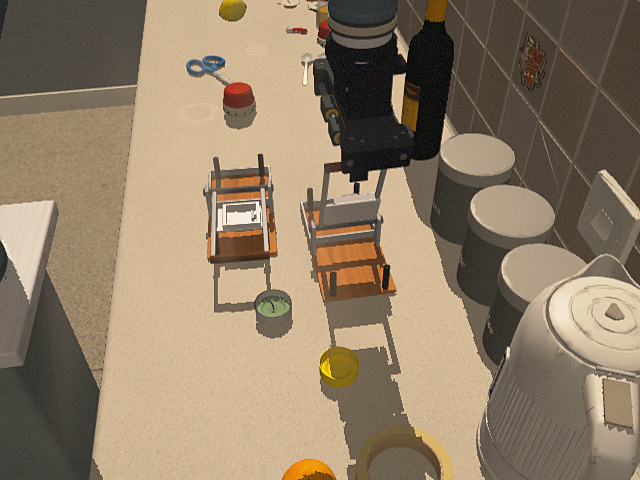

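The mould is at about 70°, with the bar held in the gripper at (357,187). I'll continue past upright to about 106°, then open and lift clear.

Emit:
send_rows:
  deltas: "0 11 -3.5 0 0 0 0;0 11 -2.5 0 0 0 0;0 11 -1.5 0 0 0 0;0 11 -0.5 0 0 0 0;0 11 0.5 0 0 0 0;0 11 1.5 0 0 0 0;0 11 2.5 0 0 0 0;0 12 3.5 0 0 0 0;0 0 0 0 0 0 0;0 0 0 0 0 0 0"

```text
time: 8.25
position: [0.6029, 0.0051, 0.2445]
tool_rot: [-0.014, 1.0, 0.002, 0.001]
ft_force: [-1.2, 2.8, 7.3]
grip_width: 0.0113
grip_force: 8.0
```

Emit:
send_rows:
  deltas: "0 0 0 0 0 0 1;0 0 -40 0 0 0 1;0 0 -60 0 0 0 1;0 0 0 0 0 0 1;0 0 0 0 0 0 1;0 0 0 0 0 0 1;0 -40 0 0 0 0 1;0 -60 0 0 0 0 1;0 -60 0 0 0 0 1;0 -60 0 0 0 0 1"

```text
time: 9.5
position: [0.6082, -0.2187, 0.3412]
tool_rot: [-0.014, 1.0, 0.001, -0.001]
ft_force: [0.5, 0.1, 0.4]
grip_width: 0.0864
grip_force: 0.0
```

Run:
```python
from st import *
need()
c=robot.camera("side"); save(c,"s3.png"); c2=robot.camera("top")
a=np.hstack([cv2.resize(c["image"][140:320,180:420],None,fx=1.65,fy=1.65),cv2.resize(c2["image"][140:320,180:420],None,fx=1.65,fy=1.65)])
cv2.imwrite("pics/both.png",a[:,:,::-1]); np.savez("top2.npz",**c2); np.savez("side2.npz",**c)
for n,k in (("top",c2),("side",c)):
  for o in robot.find_in(n,"tealight_center"):
    b=o["box"]; print(n,round(o["p"],2),np.round(b),world(k,(b[0]+b[2])/2,(b[1]+b[3])/2).round(3))
```

```text
9.5 [ 0.6082 -0.2187  0.3412] [[-1.0, -0.028, -0.003], [-0.028, 1.0, 0.002], [0.003, 0.002, -1.0]] [0.5 0.1 0.4] 0.0864 0.0 [-0.52  0.51  1.32  0.    1.32 -2.12]
side 0.83 [319. 347. 358. 390.] [[ 0.555 -0.254  0.008]]
side 0.67 [327. 210. 351. 229.] [[0.602 0.009 0.017]]
side 0.66 [251. 292. 290. 325.] [[ 0.481 -0.143  0.006]]
```

View pics/both.png

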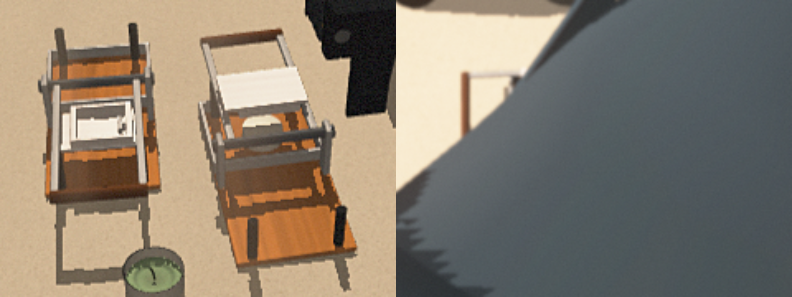

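The side crop shows the mould turned over, with its bar at crop (243,37), and the tealight's pale cup bottom under it at crop (262,125). The spare mould lies unmoved. I'll check the heights from the depth.

Run:
```python
from st import *
c=dict(np.load("side2.npz"))
for x,y in ((243,37),(215,41),(270,33),(250,90),(262,120),(262,130),(255,132),(270,145),(280,110)):
    u,v=x/1.65+180,y/1.65+140; print((x,y),world(c,u,v).round(4),c["image"][int(v),int(u)])
v,u=np.mgrid[205:236,315:365];v=v.ravel();u=u.ravel();P=world(c,u,v);r=c["image"][v,u].astype(int)
m=(r.min(1)>130)&(P[:,2]<.04); print(m.sum(),P[m].min(0).round(3),P[m].max(0).round(3),np.median(P[m],0).round(3))
```

```text
(243, 37) [[0.6003 0.1081 0.0537]] [91 66 51]
(215, 41) [[0.5727 0.1081 0.0523]] [107  83  69]
(270, 33) [[0.6281 0.1141 0.0508]] [77 44 30]
(250, 90) [[0.5915 0.0151 0.063 ]] [241 230 216]
(262, 120) [[0.6043 0.0218 0.0199]] [235 222 194]
(262, 130) [[0.6025 0.0115 0.0166]] [116 103  89]
(255, 132) [[0.5953 0.0079 0.0183]] [126 110  97]
(270, 145) [[ 0.5998 -0.0416  0.0455]] [90 75 65]
(280, 110) [[ 0.615  -0.0073  0.0548]] [121 110  99]
111 [0.585 0.014 0.002] [0.62  0.048 0.022] [0.603 0.022 0.02 ]
```

The tealight's top is at z ≈ 0.020 (expected 0.021 when flat on the tray floor) and the bar is level at z ≈ 0.05. The gripper is clear, so I'm handing in.

```bash
python3 -c "
from rig import robot
print(robot.hand_in())"
```

```text
the job is handed in; nothing more can be done
None
```

I handed the job in with the loaded mould turned over on its stop and the tealight shaken out into its tray at the first drop; the spare mould was not touched, and the hand-in returned no verdict.

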